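# Copper bead from the blue tilt bin

### The job

Swing the blue tilt-out bin fully forward from its rack, scoop the copper bead out of its open mouth with the fingers and lay it in the white dish. Leave the bin tilted out.

Things in the scene. Friction and masses are not known exactly. Their poses are not given: they have to be found in the camera images.
- blue_bin (a joint): Tilt angle (rad) of the blue plastic bin, one of three side by side (lime green, blue, white, in any order) in a low grey rack facing the robot, each with a tag of its colour on the rack's top. 0 = shut, as at the start; 1.25 = fully tilted towards the robot, at its stop. Stiff friction hinge: 2 to 3 N at the handle moves it and it stays where left.
- blue_bin_handle (a point): Middle of the blue bin's handle, a level 8 mm round steel bar, 80 mm between its posts, 35 mm beyond the front panel's top edge. Turns with the bin: y along bar and hinge; at angle 0 z up, x level into the rack. The hinge is at (-48, 0, -132) mm in this frame. Opening swings the bar from 48 mm behind to 110 mm before the hinge, from 150 down to 105 mm above the table.
- blue_bin_stall: Fixed grey steel stall that holds the blue bin. Origin 10 mm under the hinge, 8 mm above the table; x into the rack, y along the hinge. Its top plate, 116 mm above the table, begins 50 mm behind the hinge. The bin is 114 mm wide inside: a 105 mm front panel leaning back 20 degrees when shut, and a level floor 70 mm deep with a 22 mm back lip; they meet in a V at the hinge.
- copper_bead_center (a point): Centre of the loose copper bead, barrel-shaped, 36 mm across and long, about 60 g, the only one in the blue bin (white and black ones lie in the others). Shut in under the rack's top at first; tilted out, it rolls into the V, 50 to 60 mm above the table. Grip it from above, fingers closing along the hinge; the V is too narrow for fingertips below 40 mm over the table.
- dish: White ceramic dish, round and shallow, 130 mm across the rim, 34 mm high, its floor about 5 mm thick, loose on the table; a blue and a terracotta dish of the same shape stand near it. Origin at the centre of its underside, z up.
Things that resemble listed ones, but are neither listed nor needed, are in the scene too. There is more than one size of the dish; the job needs the middle-sized.

How it is judged:
By the outcome, as a careful person would: the job done as asked, in the order asked, and still so for the second after the job is handed in, with the robot touching nothing.
It also fails if it takes over 53 s, if anything falls off the work surface, if the arm or the gripper's body presses on something with over 40 N, if the wrist force passes 120 N, or if a joint passes its speed limit or range.

### The arm

A 6-joint arm with a two-finger parallel gripper is mounted at the origin on the work surface. World frame = base frame: x ahead of the robot, y to its left, z up, the work surface at z = 0. Lengths are in m, angles in degrees, forces in N, time in s.
With the tool pointing down it reaches from about 0.4 to 0.825 m from the base axis. Payload 7 kg.
Tool frame: the origin (TCP) lies at the very end of the fingers, on their centre line; the grasp point (between the pads) lies hold_point_z behind it (hold_point_z is the distance from the TCP to the grasp point, in m); z points along the fingers, y is the line along which they close (so a half turn about z gives the same grasp; the last joint's range is limited). The gripper opens to 88 mm and grips with 3 to 60 N. Pads are 19 mm wide; open, the fingers measure 130 mm over their backs; the gripper's body (78 mm by 193 mm) begins 47 mm behind the grasp point.
Start: joints at [-49.097, 20.546, 0.682, 0, -70.136, -16.507], TCP at [0.279, -0.615, 0.227] pointing down, gripper open.
Joint ranges: [-176.03, 176.03], [-82.01, 121.73], [-58.28, 71.71], [-173.87, 95.51], [-174.79, -0.11], [-173.66, 173.66]. Speed limits (degrees/s): [136.94, 136.94, 172.46, 180, 180, 180].

### API

Orientations are given as [roll, pitch, yaw] about the fixed x, y, z axes, in that order (R = Rz(yaw) Ry(pitch) Rx(roll)).
In Python, from plant import get_obs, snapshot, close_job, hold_point_z gives the robot as it stands.
- The arm moves only by the tool play_rows, never from a script. Its argument "commands" is a list that holds one entry, the list of rows, each a list of 7 numbers: the shift along the tool's x, y, z in cm, then the turn, a rotation vector about the tool's x, y, z in degrees, then the opening, from 0 (shut) to 1 (fully open). In form: [[[x, y, z, ax, ay, az, fingers], ...]]. A call has 1 to 20 rows; each row is the pose to reach, as a shift and turn from the pose commanded when the call began, along the tool's axes at that moment; what a row does not reach only later rows make up. A row lasts 1/12 s, in which the tool goes at most 41.7 mm and 7.16 degrees, less where a joint would pass 70% of its speed; a pose out of reach is approached as far as the arm can. A call with a gripper value outside its range is refused whole. The fingers move at their own pace and stop on an object; the grip force is fixed at half the most. Time passes only in rows, so rows that repeat a pose let the fingers close. It gives the time, the measured TCP pose, the force, the opening and the grip force at its end, in the units of the state.
- get_obs(): the state, without advancing time (a new reading comes with each control period).
- snapshot(name): name is "scene" or "top" or "wrist"; returns a dict with "frame" (480x640x3 uint8, red, green, blue), "camera_matrix" (3x3 intrinsics, pixels), "dist" ([k1, k2, p1, p2, k3] as OpenCV has them; the pictures are not rectified), "origin" and "attitude" of the camera in the world. Camera axes: x right, y down, z forward; pixel columns grow to the right and rows downward; lengths in m; the calibration is good to about 2 mm. A picture is of the moment at which its call begins. There is no depth.
- close_job(): hands the job in; it is judged then, once.
The state is a dict: "clock": time; "joint_pos": joint angles; "qvel": joint speeds; "tau": joint torques, N m; "tool_pos": TCP position; "orientation": TCP orientation; "force": force on the tool from outside, world axes, zero at the start; "moment": the same for the moment, N m; "opening": finger opening in m; "gripper_force": force on a finger pad.
Only numpy, scipy, OpenCV 4.12 (cv2) and the standard library are available. Lean on these libraries where they do the work, as an engineer would, in place of code of your own. Each camera call takes 0.05 s, during which the arm holds its last target. There are 200 camera calls.

## Working session

There is one attempt and no reset: what is moved stays moved. The work goes in short steps, Python scripts to look and compute and a tool call to move; the robot and the scene stay as the last step left them, time stands still between calls to the robot, and variables do not carry over. Pictures are saved under pics/ and viewed, at most 10 in all, crops included, and the job is handed in when it is done.

Besides the shell and the picture viewer there is one more tool, called after "Request:" as name(argument=value, ...), one argument or row to a line, values as JSON. play_rows: Moves the arm, as the interface text tells. Its arguments: {"type":"object","properties":{"commands":{"type":"array","items":{"type":"array","items":{"type":"array","items":{"type":"number"}}}}},"required":["commands"]}

```bash
mkdir -p pics; cat > h.py <<'E'
import numpy as np, cv2
from scipy.spatial.transform import Rotation as R
from plant import get_obs, snapshot, close_job, hold_point_z
def save(n,f): 
    s=snapshot(n); cv2.imwrite(f'pics/{f}.png',s['frame'][:,:,::-1]); np.savez(f'pics/{f}.npz',**{k:np.array(v) for k,v in s.items()}); return s
E
python3 - <<'E'
from h import *
for n in('scene','top','wrist'):
    s=save(n,n+'0'); print(n,np.round(s['origin'],3),s['attitude'],np.round(s['camera_matrix'],1).tolist(),s['dist'])
o=get_obs();print(o,hold_point_z)
E
```

```text
scene [0.887 0.298 0.863] [-1.44876319e+02  8.69098564e-03  1.36805641e+02] [[442.7, 0.0, 321.6], [0.0, 442.7, 233.4], [0.0, 0.0, 1.0]] [0.01950375 0.         0.         0.         0.        ]
top [ 0.48  -0.071  0.969] [-177.39761697    0.24718171  -88.47558941] [[449.3, 0.0, 325.4], [0.0, 449.3, 235.2], [0.0, 0.0, 1.0]] [0.00224398 0.         0.         0.         0.        ]
wrist [ 0.206 -0.646  0.385] [ 1.63025762e+02 -4.90975942e-02  1.14448826e+02] [[361.4, 0.0, 315.2], [0.0, 361.4, 234.1], [0.0, 0.0, 1.0]] [-0.02666701  0.          0.          0.          0.        ]
{'clock': 0.15, 'joint_pos': array([-4.90946717e+01,  2.05828424e+01,  6.44615800e-01, -1.41928136e-02,
       -7.01358407e+01, -1.65088933e+01]), 'qvel': array([-0.04890472, -0.11687837,  0.18529236,  0.01541496, -0.02563567,
       -0.06211114]), 'tau': array([-2.95063925e-03, -5.83274567e+01,  2.93290114e+01,  7.00119361e+00,
        8.81451677e-03, -8.87600913e-05]), 'tool_pos': array([ 0.27864169, -0.61438672,  0.22582068]), 'orientation': array([ 1.79925194e+02, -8.25534474e-03, -1.55608391e+02]), 'force': array([ 0.29019077,  0.06001832, -0.97611554]), 'moment': array([ 0.0886976 ,  0.0211332 , -0.05436051]), 'gripper_force': 0.0, 'opening': 0.08771926463371547} 0.0188
```

View pics/scene0.png

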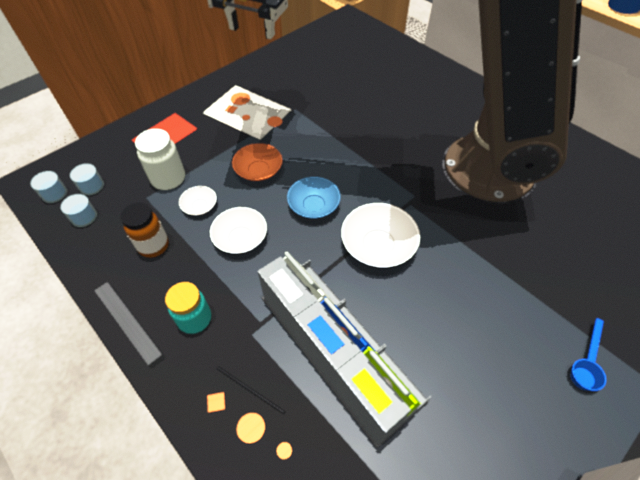

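View pics/top0.png

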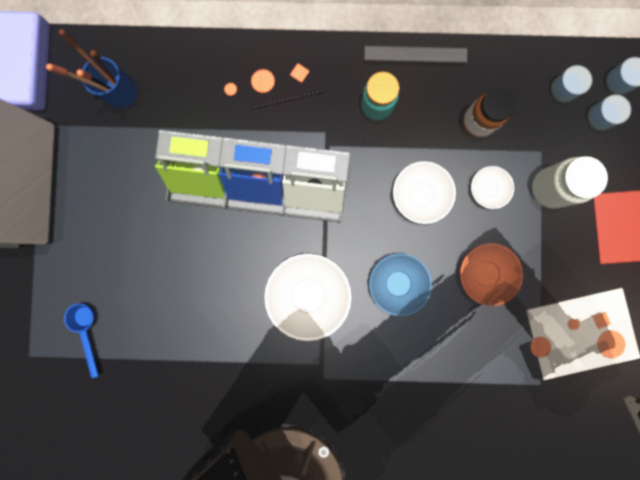

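The scene view shows the rack with the blue bin in the middle (blue tag at (325,335)); the middle-sized white dish is at (239,231). In the top view the blue bin is at about (252,185), its tag at (253,155) and the dish at (424,193).

```bash
python3 - <<'E'
import cv2,numpy as np
a=cv2.imread('pics/top0.png')[120:230,150:355];b=cv2.imread('pics/scene0.png')[245:445,250:435]
a=cv2.resize(a,None,fx=3.8,fy=3.8,interpolation=cv2.INTER_CUBIC)
cv2.imwrite('pics/c1.png',a)
b=cv2.resize(b,None,fx=3,fy=3,interpolation=cv2.INTER_CUBIC);cv2.imwrite('pics/c2.png',b)
E
```

```text
(no output)
```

View pics/c1.png

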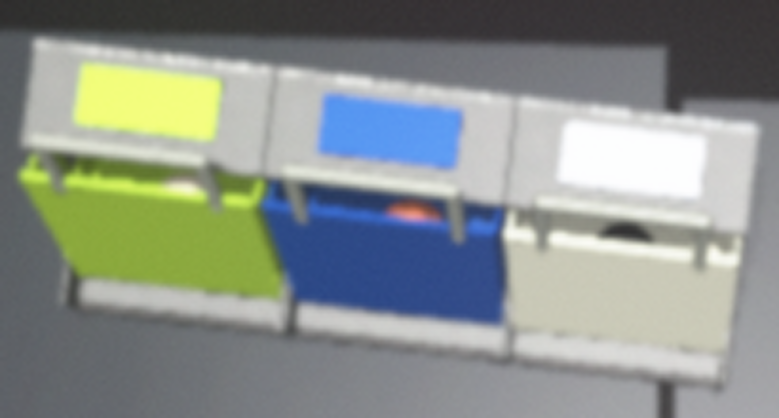

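View pics/c2.png

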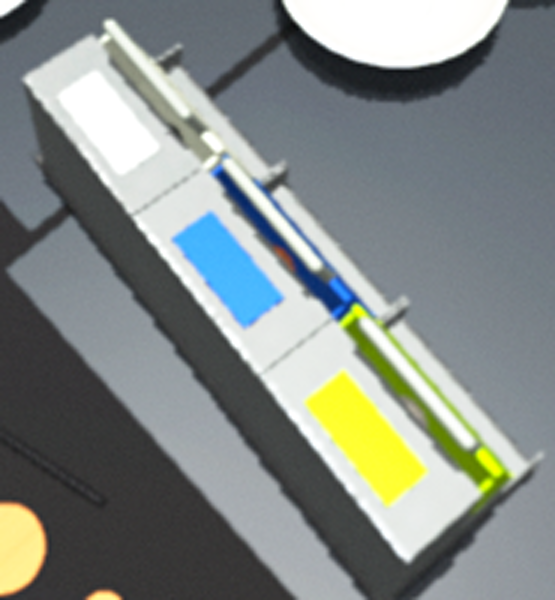

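The crops show the blue handle bar from (287,176) to (463,193) in the top crop and from (228,163) to (322,272) in the scene crop. The copper bead is just visible behind the blue panel.

```bash
cat >> h.py <<'E'
def ray(s,p):
    p=np.array(p,float).reshape(-1,1,2)
    u=cv2.undistortPoints(p,np.array(s['camera_matrix']),np.array(s['dist'],float))[0,0]
    d=R.from_euler('xyz',s['attitude'],degrees=True).as_matrix()@np.r_[u,1]
    return np.array(s['origin']),d/np.linalg.norm(d)
def tri(obs):
    A=np.zeros((3,3));b=np.zeros(3);rs=[ray(s,p) for s,p in obs]
    for o,d in rs:
        P=np.eye(3)-np.outer(d,d);A+=P;b+=P@o
    x=np.linalg.solve(A,b)
    return x,[round(1000*np.linalg.norm((np.eye(3)-np.outer(d,d))@(x-o)),1) for o,d in rs]
def onz(s,p,z):
    o,d=ray(s,p); return o+d*(z-o[2])/d[2]
def proj(s,P):
    M=R.from_euler('xyz',s['attitude'],degrees=True).as_matrix()
    return cv2.projectPoints(np.atleast_2d((np.asarray(P)-s['origin'])@M),np.zeros(3),np.zeros(3),np.array(s['camera_matrix']),np.array(s['dist'],float))[0][:,0]
E
cat > m.py <<'E'
from h import *
T=dict(np.load('pics/top0.npz'));S=dict(np.load('pics/scene0.npz'))
t=lambda x,y:((x+.5)/3.8-.5+150,(y+.5)/3.8-.5+120)
c=lambda x,y:((x+.5)/3-.5+250,(y+.5)/3-.5+245)
for n,a,b in [('hR? +y end',t(287,176),c(322,272)),('h -y end',t(463,193),c(228,163)),('lime+y',t(35,145),c(473,447)),('lime-y',t(215,165),c(362,318)),
 ('tag',t(391,131),c(228,269)),('ltag',t(148,102),c(366,438)),('wtag',t(632,160),c(108,122))]:
    x,e=tri([(T,a),(S,b)]);print(n,np.round(x*1000,1),e)
for s,(x0,y0),nm in((T,(424,193),'top'),(S,(239,231),'scene')):
    f=s['frame'];m=(f.min(2)>130).astype('uint8');n,l,st,ce=cv2.connectedComponentsWithStats(m)
    k=l[y0,x0];cs,_=cv2.findContours((l==k).astype('uint8'),0,cv2.CHAIN_APPROX_NONE);el=cv2.fitEllipse(cs[0]);print(nm,st[k],el)
    g=np.array([onz(s,p,.034) for p in cs[0][:,0].astype(float)])
    (cx,cy),r=cv2.minEnclosingCircle((g[:,:2]*1000).astype('float32'));print('rim at z=34:',cx,cy,2*r)
    if nm=='top': te=el[0]
    else: print(tri([(T,te),(S,el[0])]))
E
python3 m.py
```

```text
hR? +y end [641.3 123.8 140. ] [np.float64(0.8), np.float64(0.8)]
h -y end [634.3  37.4 142.4] [np.float64(1.4), np.float64(1.4)]
lime+y [653.3 246.8 142.4] [np.float64(0.2), np.float64(0.2)]
lime-y [645.3 158.6 142.7] [np.float64(0.7), np.float64(0.7)]
tag [671.2  78.  112.7] [np.float64(0.4), np.float64(0.4)]
ltag [683.  201.5 113.2] [np.float64(0.0), np.float64(0.0)]
wtag [659.4 -44.8 114.6] [np.float64(0.0), np.float64(0.0)]
top [  155   130   330   221 36077] ((319.69464111328125, 230.25205993652344), (211.88702392578125, 303.9864196777344), 97.60285949707031)
rim at z=34: 616.7919921875 -44.85761642456055 713.6948852539062
scene [ 209  206   58   48 2151] ((237.80751037597656, 229.5902862548828), (45.795867919921875, 57.7757682800293), 76.41448974609375)
rim at z=34: 619.3050537109375 -269.34161376953125 134.62522888183594
(array([ 0.6012582 , -0.09963371,  0.2144831 ]), [np.float64(89.4), np.float64(89.4)])
```

```bash
cat >> h.py <<'E'
def go(pos,eul):
    o=get_obs();A=R.from_euler('xyz',o['orientation'],degrees=True);B=R.from_euler('xyz',eul,degrees=True)
    return np.round(100*A.inv().apply(np.array(pos)-o['tool_pos']),2), np.round((A.inv()*B).as_rotvec(degrees=True),2)
E
sed -i 's/>130)/>150)/;s/f=s\[.frame.\]/f=s["frame"].copy();f[:,:375] *= (nm!="top")/' m.py
python3 m.py | tail -5; python3 -c "
from h import *
print(go([.62,.16,.25],[180,0,-95.5]))"
```

```text
top [ 375  160   82  119 6135] ((414.11761474609375, 215.85426330566406), (76.29314422607422, 119.99213409423828), 11.030381202697754)
rim at z=34: 561.191162109375 -261.9898681640625 250.3076934814453
scene [ 209  206   58   48 2122] ((237.8682403564453, 229.6148223876953), (45.39495849609375, 57.488746643066406), 76.90576171875)
rim at z=34: 618.5076904296875 -268.9117126464844 133.8700408935547
(array([ 0.59085401, -0.27464778, -0.00515592]), [np.float64(25.3), np.float64(25.3)])
(array([-63.07,  56.43,  -2.35]), array([ 7.000e-02,  3.000e-02, -6.011e+01]))
```

Request:
play_rows(
  commands=[
    [[-63,56.4,-2.4,0,0,-60.1,0.25],[-63,56.4,-2.4,0,0,-60.1,0.25],[-63,56.4,-2.4,0,0,-60.1,0.25],[-63,56.4,-2.4,0,0,-60.1,0.25],[-63,56.4,-2.4,0,0,-60.1,0.25],[-63,56.4,-2.4,0,0,-60.1,0.25],[-63,56.4,-2.4,0,0,-60.1,0.25],[-63,56.4,-2.4,0,0,-60.1,0.25],[-63,56.4,-2.4,0,0,-60.1,0.25],[-63,56.4,-2.4,0,0,-60.1,0.25],[-63,56.4,-2.4,0,0,-60.1,0.25],[-63,56.4,-2.4,0,0,-60.1,0.25],[-63,56.4,-2.4,0,0,-60.1,0.25],[-63,56.4,-2.4,0,0,-60.1,0.25],[-63,56.4,-2.4,0,0,-60.1,0.25],[-63,56.4,-2.4,0,0,-60.1,0.25],[-63,56.4,-2.4,0,0,-60.1,0.25],[-63,56.4,-2.4,0,0,-60.1,0.25],[-63,56.4,-2.4,0,0,-60.1,0.25],[-63,56.4,-2.4,0,0,-60.1,0.25]],
  ],
)

```text
clock: 1.82
tool_pos: [0.6148, 0.1497, 0.2501]
orientation: [180.0, -0.0, -95.5]
force: [1.2, -0.3, 0.6]
opening: 0.022
gripper_force: 0.0
```

Request:
play_rows(
  commands=[
    [[0,0,0,0,0,0,0.25],[0,0,0,0,0,0,0.25],[0,0,0,0,0,0,0.25],[0,0,0,0,0,0,0.25]],
  ],
)

```text
clock: 2.15
tool_pos: [0.6141, 0.1469, 0.2501]
orientation: [180.0, -0.0, -95.5]
force: [0.1, -0.4, 0.3]
opening: 0.022
gripper_force: 0.0
```

```bash
python3 - <<'E'
from h import *
s=save('wrist','w1');o=get_obs();print(o['clock'],o['tool_pos'],o['orientation'],o['joint_pos'],o['opening'])
print(s['origin'],s['attitude'])
T=dict(np.load('pics/top0.npz'));f=T['frame'][150:235,385:465].astype(int)
m=((f.min(2)>150)&(f.max(2)-f.min(2)<60)).astype('uint8');n,l,st,ce=cv2.connectedComponentsWithStats(m);k=l[43,39]
cs,_=cv2.findContours((l==k).astype('uint8'),0,cv2.CHAIN_APPROX_NONE);g=np.array([onz(T,p+[385,150],.034) for p in cs[0][:,0].astype(float)])
print(st[k],cv2.minEnclosingCircle((g[:,:2]*1000).astype('float32')))
E
```

```text
2.2 [0.61413836 0.14659119 0.25039139] [-1.79999913e+02  3.63371932e-05 -9.55591987e+01] [ 3.11093752e+01  1.56941282e+01 -3.12380337e+00  2.42565255e-05
 -7.11819767e+01 -3.66685818e+01] 0.022154342712929948
[0.60602382 0.06896866 0.40945733] [ 1.63042601e+02 -4.20625370e-02  1.74523719e+02]
[   0   10   72   75 4111] ((598.7041625976562, -252.14036560058594), 93.76036071777344)
```

View pics/w1.png

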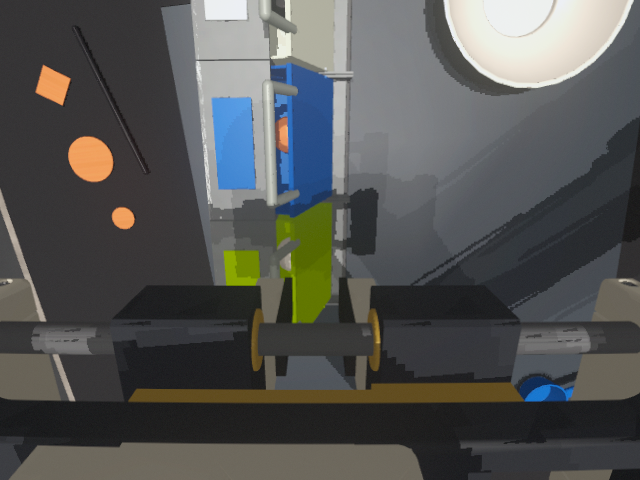

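The wrist view shows the blue bar from (268,86) to (271,200), the blue tag centred at (234,143), and the bead at about (282,135), between the bin panel and the rack top.

```bash
python3 - <<'E'
from h import *
T=dict(np.load('pics/top0.npz'));S=dict(np.load('pics/scene0.npz'));W=dict(np.load('pics/w1.npz'))
t=lambda x,y:((x+.5)/3.8-.5+150,(y+.5)/3.8-.5+120)
c=lambda x,y:((x+.5)/3-.5+250,(y+.5)/3-.5+245)
for n,a,b,w in [('+y end',t(287,176),c(322,272),(271,200)),('-y end',t(463,193),c(228,163),(268,86)),('tag',t(391,131),c(228,269),(234,143))]:
    print(n,*[(np.round(x*1000,1),e) for x,e in (tri([(T,a),(W,w)]),tri([(S,b),(W,w)]),tri([(T,a),(S,b),(W,w)]))], 'z150',np.round(onz(W,w,.15)*1000),np.round(onz(T,a,.15)*1000))
# dish in top: bright blob by radial check
f=T['frame'][150:235,385:465].astype(int);m=((f.min(2)>150)&(f.max(2)-f.min(2)<60)).astype('uint8')
m[:, 72:]=0;m[78:]=0
m=cv2.morphologyEx(m,cv2.MORPH_OPEN,np.ones((9,9)));n,l,st,ce=cv2.connectedComponentsWithStats(m);k=l[43,39]
cs,_=cv2.findContours((l==k).astype('uint8'),0,cv2.CHAIN_APPROX_NONE);g=np.array([onz(T,p+[385,150],.034) for p in cs[0][:,0].astype(float)])
e=cv2.fitEllipse(cs[0]);ct=np.array(e[0])+[385,150];print(st[k],ct,e[1],cv2.minEnclosingCircle((g[:,:2]*1000).astype('float32')))
print(tri([(T,ct),(S,(237.87,229.6))]))
E
```

```text
+y end (array([644.3, 123.4, 133.2]), [np.float64(1.8), np.float64(1.8)]) (array([642.7, 122.6, 140.3]), [np.float64(2.6), np.float64(2.6)]) (array([642.4, 122.8, 140.1]), [np.float64(0.7), np.float64(2.2), np.float64(2.9)]) z150 [643. 119. 150.] [640. 121. 150.]
-y end (array([638. ,  38.7, 125.4]), [np.float64(0.4), np.float64(0.4)]) (array([635.3,  40.9, 148.4]), [np.float64(0.4), np.float64(0.4)]) (array([634.9,  38.6, 142.9]), [np.float64(2.3), np.float64(1.2), np.float64(2.3)]) z150 [635.  41. 150.] [634.  35. 150.]
tag (array([670.6,  77. , 117.4]), [np.float64(0.2), np.float64(0.2)]) (array([671.3,  77.7, 112.8]), [np.float64(0.7), np.float64(0.7)]) (array([671.4,  77.7, 112.9]), [np.float64(0.1), np.float64(0.7), np.float64(0.7)]) z150 [664.  76. 150.] [663.  71. 150.]
[   8   11   64   64 3253] [424.4901123  192.30772018] (62.438819885253906, 64.51985931396484) ((617.5089111328125, -271.95263671875), 69.39613342285156)
(array([ 0.61861827, -0.27238569,  0.02680432]), [np.float64(0.2), np.float64(0.2)])
```

Bar centre: about (0.638, 0.080, 0.146), within 5 mm of the text's height. Rack yaw is −5.5°, and the dish centre is about (0.618, −0.271). Next I straddle the bar with the fingers.

```bash
python3 -c "
from h import *
print(go([.6385,.0805,.128],[180,0,-95.5]))"
```

```text
(array([ 6.34, -3.06, 12.24]), array([-0.  ,  0.  , -0.06]))
```

Request:
play_rows(
  commands=[
    [[3.2,-1.5,2,0,0,0,0.34],[6.3,-3.1,4,0,0,0,0.34],[6.3,-3.1,6,0,0,0,0.34],[6.3,-3.1,8,0,0,0,0.34],[6.3,-3.1,9.5,0,0,0,0.34],[6.3,-3.1,11,0,0,0,0.34],[6.3,-3.1,12.2,0,0,0,0.34],[6.3,-3.1,12.2,0,0,0,0.34],[6.3,-3.1,12.2,0,0,0,0.34],[6.3,-3.1,12.2,0,0,0,0.34]],
  ],
)

```text
clock: 3.03
tool_pos: [0.6399, 0.0818, 0.1294]
orientation: [-179.9, 0.0, -95.5]
force: [0.3, -0.6, -0.4]
opening: 0.0296
gripper_force: 0.0
```

Request:
play_rows(
  commands=[
    [[0,0.6,-0.1,0,0,0,0.34],[0,1.2,-0.2,0,0,0,0.34],[0,2.0,-0.5,0,0,0,0.34],[0,2.8,-0.8,0,0,0,0.34],[0,3.5,-1,0,0,0,0.34],[0,4.2,-1.1,0,0,0,0.34],[0,5,-1.2,0,0,0,0.34],[0,5.9,-1.2,0,0,0,0.34],[0,5.9,-1.2,0,0,0,0.34],[0,5.9,-1.2,0,0,0,0.34]],
  ],
)

```text
clock: 3.87
tool_pos: [0.5795, 0.0877, 0.1402]
orientation: [179.9, -0.0, -95.5]
force: [1.1, -0.3, 0.3]
opening: 0.0297
gripper_force: 0.0
```

```bash
python3 - <<'E'
from h import *
save('top','t2');s=save('scene','s2')
a=cv2.imread('pics/t2.png')[110:240,150:370];b=cv2.imread('pics/s2.png')[230:430,240:440]
a=cv2.resize(a,(440,260),interpolation=3);b=cv2.resize(b,(360,360),interpolation=3)
o=np.zeros((360,800,3),'uint8');o[:260,:440]=a;o[:,440:]=b;cv2.imwrite('pics/c3.png',o)
E
```

```text
(no output)
```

View pics/c3.png

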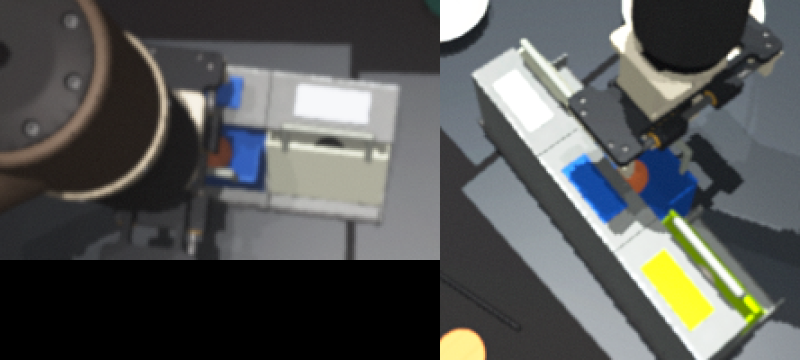

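The bin has swung partway and the bar is between the fingers; the bead shows in the opening mouth. I'll continue along the arc.

Request:
play_rows(
  commands=[
    [[0,0.8,0,0,0,0,0.34],[0,1.6,0,0,0,0,0.34],[0,2.4,0.1,0,0,0,0.34],[0,3.2,0.2,0,0,0,0.34],[0,4.0,0.3,0,0,0,0.34],[0,4.8,0.5,0,0,0,0.34],[0,5.6,0.8,0,0,0,0.34],[0,6.3,1.1,0,0,0,0.34],[0,7,1.4,0,0,0,0.34],[0,7.7,1.8,0,0,0,0.34],[0,8.4,2.2,0,0,0,0.34],[0,9.0,2.7,0,0,0,0.34],[0,9.6,3.3,0,0,0,0.34],[0,10.2,3.8,0,0,0,0.34],[0,10.6,4.2,0,0,0,0.34],[0,10.8,4.5,0,0,0,0.34],[0,10.8,4.5,0,0,0,0.34],[0,10.8,4.5,0,0,0,0.34]],
  ],
)

```text
clock: 5.47
tool_pos: [0.4723, 0.0978, 0.0948]
orientation: [179.9, -0.0, -95.5]
force: [0.6, 0.3, -0.2]
opening: 0.0298
gripper_force: 0.1
```

Request:
play_rows(
  commands=[
    [[0,0.3,0.2,0,0,0,0.34],[0,0.5,0.2,0,0,0,0.34],[0,0.5,0.2,0,0,0,0.34]],
  ],
)

```text
clock: 5.72
tool_pos: [0.4715, 0.0985, 0.0943]
orientation: [-179.6, 0.0, -95.4]
force: [18.2, -9.1, -6.5]
opening: 0.0296
gripper_force: 9.3
```

At the stop (18 N, at the place the geometry predicts). I back off, rise and turn for a look at the bead.

Request:
play_rows(
  commands=[
    [[0,-0.8,-0.2,0,0,0,0.34],[0,-1.4,-0.3,0,0,0,0.34],[0,-1.4,-0.3,0,0,0,0.34],[0,-1.4,-3,0,0,0,0.34],[0,-1.4,-6,0,0,0,0.34],[0,-1.4,-9,0,0,0,0.34],[0,-1.4,-12,0,0,0,0.34],[0,-1.4,-12,0,0,0,0.34]],
  ],
)

```text
clock: 6.38
tool_pos: [0.4844, 0.0981, 0.219]
orientation: [-179.6, 0.2, -95.5]
force: [1.6, 0.9, 0.5]
opening: 0.0298
gripper_force: 0.0
```

```bash
python3 -c "
from h import *
print(go([.66,.08,.21],[180,0,174.5]))"
```

```text
(array([  0.14, -17.65,   1.02]), array([-0.15,  0.5 , 90.04]))
```

Request:
play_rows(
  commands=[
    [[0.1,-4,0,0,0,7,0.5],[0.1,-8,0,0,0,14,0.5],[0.1,-12,0.5,0,0,21,0.5],[0.1,-16,1,0,0,28,0.5],[0.1,-17.6,1,0,0,35,0.5],[0.1,-17.6,1,0,0,42,0.5],[0.1,-17.6,1,0,0,49,0.5],[0.1,-17.6,1,0,0,56,0.5],[0.1,-17.6,1,0,0,63,0.5],[0.1,-17.6,1,0,0,70,0.5],[0.1,-17.6,1,0,0,77,0.5],[0.1,-17.6,1,0,0,84,0.5],[0.1,-17.6,1,0,0,90,0.5],[0.1,-17.6,1,0,0,90,0.5],[0.1,-17.6,1,0,0,90,0.5],[0.1,-17.6,1,0,0,90,0.5]],
  ],
)

```text
clock: 7.72
tool_pos: [0.6568, 0.0793, 0.2028]
orientation: [-180.0, -0.0, 174.7]
force: [-0.2, 0.0, 0.7]
opening: 0.0438
gripper_force: 0.0
```

```bash
python3 - <<'E'
from h import *
save('wrist','w3');save('top','t3');save('scene','s3');print(get_obs()['joint_pos'].round(1))
a=cv2.imread('pics/w3.png');b=cv2.imread('pics/s3.png')[230:430,240:440]
o=np.zeros((600,800,3),'uint8');o[:480,:500]=a[:,100:600];o[:300,500:]=cv2.resize(b,(300,300),interpolation=3)
o[300:520,500:]=cv2.resize(cv2.imread('pics/t3.png')[110:260,150:355],(300,220));cv2.imwrite('pics/c4.png',o)
E
```

```text
[  23.7   20.2   -3.    -0.   -66.8 -119.1]
```

View pics/c4.png

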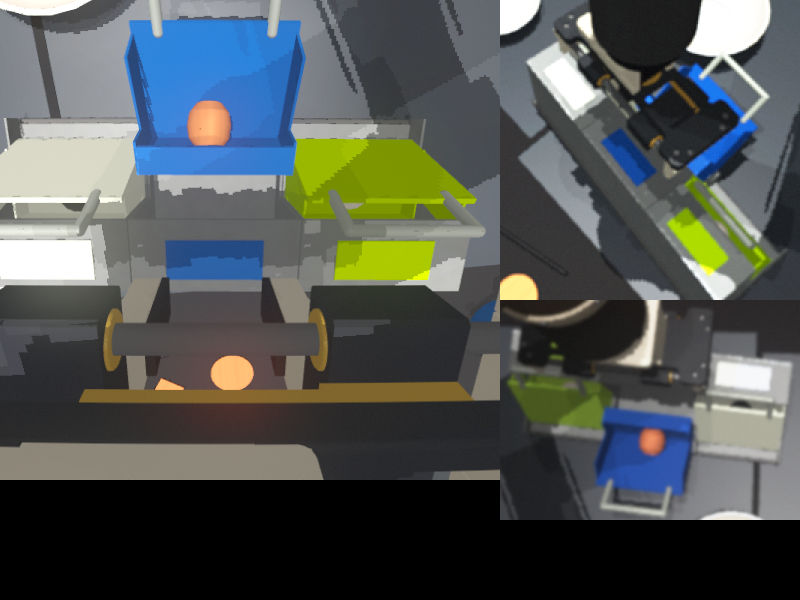

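The bin is fully tilted out. The bead lies in the V at wrist pixel ≈(309,122), almost midway between the side walls, with the back lip partly covering it. In the top view it is at about (254,207).

```bash
python3 - <<'E'
from h import *
T=dict(np.load('pics/t3.npz'));W=dict(np.load('pics/w3.npz'))
def blob(s,r0,r1,c0,c1):
    f=s['frame'][r0:r1,c0:c1].astype(int);m=((f[:,:,0]-f[:,:,2]>50)&(f[:,:,0]>110)).astype('uint8')
    x,y,w,h=cv2.boundingRect(m);M=cv2.moments(m,True);return (x+c0,y+r0,w,h),(M['m10']/M['m00']+c0,M['m01']/M['m00']+r0)
bt=blob(T,180,230,225,290);bw=blob(W,80,160,260,370);print(bt,bw)
w=(bw[0][0]+(bw[0][2]-1)/2,bw[0][1]+(bw[0][2]-1)/2)
x,e=tri([(T,bt[1]),(W,w)]);print(np.round(x*1000,1),e,W['origin'],W['attitude'])
for z in(.05,.055,.06):print(np.round(onz(T,bt[1],z)*1000,1),np.round(onz(W,w,z)*1000,1))
ex=np.array([.9954,-.0954,0]);ey=np.array([.0954,.9954,0]);H=np.array([.5907,.0851,.018]);print('bead in hinge frame ex,ey',(x-H)@ex,(x-H)@ey)
# predicted geometry in wrist view to check hinge: bar ends, lip tip
for nm,p in [('bar mid',(-.110,0,.087)),('bar+',(-.110,.04,.087)),('bar-',(-.110,-.04,.087)),('panel top',(-.0823,0,.0652)),('lip tip+',(.0013,.057,.0734)),('lip tip-',(.0013,-.057,.0734)),('floor end+',(.022,.057,.066))]:
    P=H+p[0]*ex+p[1]*ey+[0,0,p[2]];print(nm,proj(W,P).round(0)-[100,0],proj(T,P).round(0))
E
```

```text
((246, 198, 16, 17), (253.43776824034336, 205.87124463519314)) ((287, 101, 44, 44), (308.59302325581393, 123.5110159118727))
[576.4  81.8  60.4] [np.float64(0.8), np.float64(0.8)] [0.57742595 0.08777645 0.36223452] [1.63032649e+02 5.88835710e-02 8.47549230e+01]
[578.2  83.2  50. ] [575.6  82.1  50. ]
[577.6  82.3  55. ] [575.7  82.2  55. ]
[577.1  81.5  60. ] [575.7  82.2  60. ]
bead in hinge frame ex,ey -0.01394260159086565 -0.004606310297743405
bar mid [[214. -39.]] [[241. 253.]]
bar+ [[279. -39.]] [[220. 250.]]
bar- [[149. -39.]] [[261. 255.]]
panel top [[214.  20.]] [[245. 239.]]
lip tip+ [[292. 146.]] [[221. 193.]]
lip tip- [[136. 145.]] [[278. 200.]]
floor end+ [[288. 173.]] [[223. 183.]]
```

```bash
python3 - <<'E'
from h import *
ex=np.array([.9954,-.0954,0])
g=R.from_euler('xyz',[180,0,174.5],degrees=True)*R.from_rotvec([0,-15,0],degrees=True)
eul=g.as_euler('xyz',degrees=True);zt=g.as_matrix()[:,2]
tcp=np.array([.5765,.082,0])+ex*.0035+[0,0,.042]
print(eul,zt,tcp); o=get_obs();print(o['tool_pos'])
for b in(.14,): print(go(tcp-b*zt,eul))
E
```

```text
[180.   15.  174.5] [ 0.25762749 -0.02480671 -0.96592583] [0.5799839 0.0816661 0.042    ]
[0.65706338 0.07925342 0.20309844]
(array([11.32, -0.48,  2.59]), array([ 1.000e-02, -1.501e+01,  9.000e-02]))
```

Request:
play_rows(
  commands=[
    [[2,0,0,0,-3,0,0.57],[4,-0.2,0,0,-6,0,0.57],[6,-0.3,0.5,0,-9,0,0.57],[8,-0.4,1,0,-12,0,0.57],[10,-0.5,1.5,0,-15,0,0.57],[11.3,-0.5,2,0,-15,0,0.57],[11.3,-0.5,2.6,0,-15,0,0.57],[11.3,-0.5,2.6,0,-15,0,0.57],[11.3,-0.5,2.6,0,-15,0,0.57]],
  ],
)

```text
clock: 8.62
tool_pos: [0.5449, 0.0855, 0.1777]
orientation: [180.0, 15.0, 174.6]
force: [-0.2, 0.7, 0.7]
opening: 0.0505
gripper_force: 0.0
```

```bash
python3 - <<'E'
from h import *
print(go([.58,.0817,.042],[180,15,174.5]))
E
```

```text
(array([ 0.11, -0.05, 14.02]), array([0.02, 0.03, 0.05]))
```

Request:
play_rows(
  commands=[
    [[0.1,0,2,0,0,0,0.57],[0.1,0,4,0,0,0,0.57],[0.1,0,6,0,0,0,0.57],[0.1,0,7.5,0,0,0,0.57],[0.1,0,9,0,0,0,0.57],[0.1,0,10,0,0,0,0.57],[0.1,0,11,0,0,0,0.57],[0.1,0,11,0,0,0,0.57]],
  ],
)

```text
clock: 9.28
tool_pos: [0.5723, 0.0818, 0.0687]
orientation: [-179.9, 14.9, 174.5]
force: [-1.3, -0.5, -0.2]
opening: 0.0498
gripper_force: 0.0
```

Request:
play_rows(
  commands=[
    [[0,0,0.7,0,0,0,0.57],[0,0,1.4,0,0,0,0.57],[0,0,2.1,0,0,0,0.57],[0,0,2.6,0,0,0,0.57],[0,0,3,0,0,0,0.57],[0,0,3,0,0,0,0.57]],
  ],
)

```text
clock: 9.78
tool_pos: [0.5805, 0.0818, 0.0426]
orientation: [-180.0, 15.1, 174.5]
force: [-5.8, 2.1, 12.3]
opening: 0.0501
gripper_force: 6.7
```

Light contact (12 N); I back up 2 mm and close.

Request:
play_rows(
  commands=[
    [[0.1,0,-0.25,0,0,0,0.57],[0.1,0,-0.25,0,0,0,0.3],[0.1,0,-0.25,0,0,0,0.2],[0.1,0,-0.25,0,0,0,0.2],[0.1,0,-0.25,0,0,0,0.2],[0.1,0,-0.25,0,0,0,0.2],[0.1,0,-0.25,0,0,0,0.2],[0.1,0,-0.25,0,0,0,0.2]],
  ],
)

```text
clock: 10.45
tool_pos: [0.5779, 0.082, 0.044]
orientation: [180.0, 15.0, 174.5]
force: [0.5, -0.7, 1.3]
opening: 0.0345
gripper_force: 30.0
```

Request:
play_rows(
  commands=[
    [[0,0,-0.8,0,0,0,0.2],[0,0,-2,0,0,0,0.2],[0,0,-4,0,0,0,0.2],[0,0,-6,0,0,0,0.2],[0,0,-8,0,0,0,0.2],[0,0,-10,0,0,0,0.2],[0,0,-12,0,0,0,0.2],[0,0,-14,0,0,0,0.2],[0,0,-16,0,0,0,0.2],[0,0,-16,0,0,0,0.2],[0,0,-16,0,0,0,0.2]],
  ],
)

```text
clock: 11.37
tool_pos: [0.5365, 0.0862, 0.1992]
orientation: [179.9, 15.1, 174.5]
force: [-0.3, 0.6, -1.4]
opening: 0.0338
gripper_force: 30.0
```

```bash
python3 - <<'E'
from h import *
for p in ([.618,-.271,.20],[.618,-.271,.045]): print(go(p,[180,0,174.5]))
save('top','t5');s=save('scene','s5');save('wrist','w5')
o=np.zeros((480,800,3),'uint8');o[:240,:320]=cv2.resize(cv2.imread('pics/w5.png'),(320,240));o[240:,:320]=cv2.resize(cv2.imread('pics/t5.png'),(320,240));o[:,320:]=cv2.resize(cv2.imread('pics/s5.png')[130:450,130:450],(480,480));cv2.imwrite('pics/c5.png',o)
E
```

```text
(array([-11.17, -34.78,   2.87]), array([ 0.09, 15.08, -0.  ]))
(array([ -7.13, -34.8 ,  17.84]), array([ 0.09, 15.08, -0.  ]))
```

View pics/c5.png

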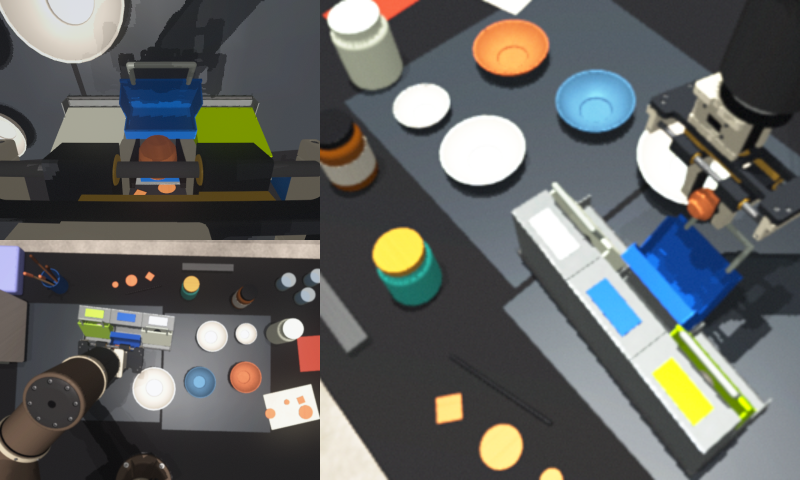

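The bead is held between the pads, and the bin stays fully out. I carry it to the middle white dish.

Request:
play_rows(
  commands=[
    [[-1,-2,0,0,0,0,0.2],[-2,-5,0.5,0,3,0,0.2],[-3.5,-8.5,1,0,6,0,0.2],[-5,-12,1.5,0,9,0,0.2],[-6.5,-15.5,1.8,0,12,0,0.2],[-8,-19,2.2,0,15,0,0.2],[-9.5,-22.5,2.5,0,15,0,0.2],[-10.5,-26,2.7,0,15,0,0.2],[-11.2,-29,2.9,0,15,0,0.2],[-11.2,-32,2.9,0,15,0,0.2],[-11.2,-34,2.9,0,15,0,0.2],[-11.2,-34.8,2.9,0,15,0,0.2],[-11.2,-34.8,2.9,0,15,0,0.2],[-11.2,-34.8,2.9,0,15,0,0.2]],
  ],
)

```text
clock: 12.68
tool_pos: [0.6178, -0.2718, 0.198]
orientation: [180.0, -0.1, 174.4]
force: [-0.1, 1.3, -0.4]
opening: 0.0343
gripper_force: 30.0
```

```bash
python3 - <<'E'
from h import *
W=save('wrist','w6');o=get_obs();print(o['tool_pos'],o['opening'])
# dish seen by wrist: predicted rim circle vs image
a=np.linspace(0,2*np.pi,60);P=np.c_[.618+.065*np.cos(a),-.271+.065*np.sin(a),0*a+.034]
im=cv2.imread('pics/w6.png');cv2.polylines(im,[proj(W,P).round().astype(int)],True,(0,0,255),1);cv2.imwrite('pics/c6.png',im)
print(go([.618,-.271,.016],[180,0,174.5]))
E
```

```text
[ 0.61802781 -0.27113815  0.1984374 ] 0.03409091194794582
(array([-2.000e-02,  1.000e-02,  1.824e+01]), array([ 0.01, -0.08, -0.01]))
```

View pics/c6.png

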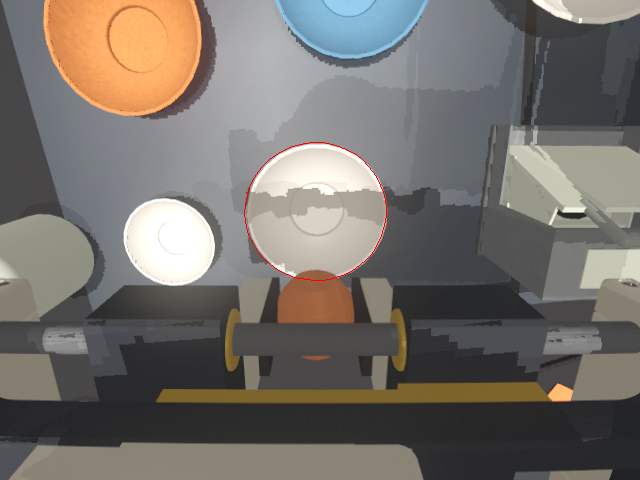

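The predicted 130 mm rim circle (centre (316,211)) coincides with the dish, so its place and size are confirmed. I lower the bead.

Request:
play_rows(
  commands=[
    [[0,0,3,0,0,0,0.2],[0,0,6,0,0,0,0.2],[0,0,9,0,0,0,0.2],[0,0,12,0,0,0,0.2],[0,0,14,0,0,0,0.2],[0,0,15.5,0,0,0,0.2],[0,0,16.5,0,0,0,0.2],[0,0,17.2,0,0,0,0.2],[0,0,17.8,0,0,0,0.2],[0,0,18,0,0,0,0.2],[0,0,18,0,0,0,0.2]],
  ],
)

```text
clock: 13.65
tool_pos: [0.6185, -0.2715, 0.0196]
orientation: [-180.0, 0.0, 174.5]
force: [0.4, 0.3, -0.9]
opening: 0.0341
gripper_force: 30.0
```

Request:
play_rows(
  commands=[
    [[0,0,0.2,0,0,0,0.2],[0,0,0.3,0,0,0,0.2],[0,0,0.3,0,0,0,0.2]],
  ],
)

```text
clock: 13.9
tool_pos: [0.6184, -0.2718, 0.0168]
orientation: [-180.0, 0.0, 174.5]
force: [-0.8, -0.6, -1.2]
opening: 0.0342
gripper_force: 30.0
```

Request:
play_rows(
  commands=[
    [[0,0,0.15,0,0,0,0.2],[0,0,0.3,0,0,0,0.2],[0,0,0.3,0,0,0,0.2]],
  ],
)

```text
clock: 14.15
tool_pos: [0.618, -0.2717, 0.0132]
orientation: [180.0, -0.0, 174.5]
force: [-0.0, -0.5, -0.6]
opening: 0.0343
gripper_force: 30.0
```

Request:
play_rows(
  commands=[
    [[0,0,0,0,0,0,0.41],[0,0,0,0,0,0,0.43],[0,0,0,0,0,0,0.45],[0,0,0,0,0,0,0.45],[0,0,-0.5,0,0,0,0.47],[0,0,-1,0,0,0,0.5],[0,0,-1.5,0,0,0,0.55],[0,0,-2.2,0,0,0,0.6],[0,0,-3,0,0,0,0.6],[0,0,-5,0,0,0,0.6],[0,0,-8,0,0,0,0.6],[0,0,-11,0,0,0,0.6],[0,0,-14,0,0,0,0.6],[8,0,-17,0,0,0,0.6],[8,0,-18,0,0,0,0.6],[8,0,-18,0,0,0,0.6],[8,0,-18,0,0,0,0.6],[8,0,-18,0,0,0,0.6]],
  ],
)

```text
clock: 15.65
tool_pos: [0.5389, -0.2641, 0.1949]
orientation: [-180.0, 0.2, 174.5]
force: [0.5, 0.3, 0.4]
opening: 0.0526
gripper_force: 0.0
```

```bash
python3 - <<'E'
from h import *
save('top','t7');save('scene','s7')
o=np.zeros((480,800,3),'uint8');o[:240,:320]=cv2.resize(cv2.imread('pics/t7.png'),(320,240));o[:,320:]=cv2.resize(cv2.imread('pics/s7.png')[130:450,130:450],(480,480));cv2.imwrite('pics/c7.png',o)
E
```

```text
(no output)
```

View pics/c7.png

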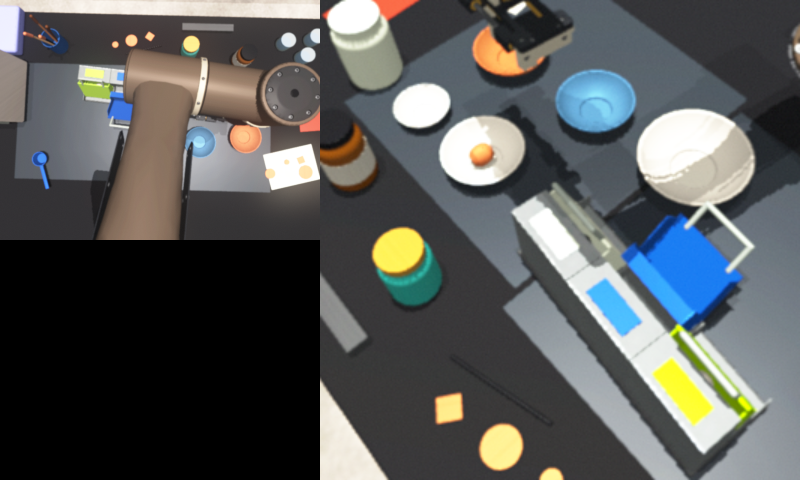

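The scene view shows the bead in the middle white dish at (482,154). The bin is fully tilted out and the gripper touches nothing, so I'm handing in.

```bash
python3 -c "
from h import *
print(close_job())"
```

```text
the job is handed in; nothing more can be done
None
```

The blue bin is tilted fully out and left there, the copper bead lies in the middle-sized white dish, and the job was handed in at about 16 s with the robot touching nothing.

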